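# Find the loose platform bolt on the plate shaker and hold its cap open

### The job

The plate shaker rattles because one of the three capped bolts that fasten its platform has come loose. Going from your left to your right, tap each capped bolt with a firm fingertip push from above: the loose one drops a little into the platform and stays down. Then lift only that bolt's spring-shut hinged cap well open, to about 60 degrees or more, and finish while still holding it open with the fingers so that I can get a spanner on the bolt, without shifting the rack, the tube in its stand or the jar.

Things in the scene. Friction and masses are not known exactly. Their poses are not given: they have to be found in the camera images.
- shaker: White plate shaker, 280 x 360 mm; bare aluminium platform, top 72 mm above the bench, 10 mm side rails; blue control panel, 36 mm high, juts 60 mm out in front. Fixed. Origin: centre of its underside; x away from the robot, y left, z up (yaw within 17 degrees). Three like bolts stand on the platform at x, y = -50, +105 mm (left), 40, 0 (middle), -50, -105 (right).
- bolt_left (a joint): How far the left bolt with its cap has sunk: 0 at the start, stop at 0.008 m. Which bolt is loose cannot be seen and differs each time. The loose one slides down under a push of over 5 N on its cap, up to 8 mm, and stays there (pulling it up again takes over 20 N). A tight one gives under 1.5 mm at 25 N. It stands on a black rubber bush, 34 mm across, with a 46 mm flange.
- cap_left (a joint): Hinge of the left bolt's cap: 0 rad shut; the far side lifts and swings back towards the robot, stop at 1.75. A spring and its weight pull it shut from any angle (under 1 N at the bar). Round grey cap, 42 mm across, top 108 mm above the bench, on it a T-bar pull on a 10 mm stem: round bar 26 mm long (shaker's y), 12 mm thick, upper edge at 136 mm (bolt not sunk). Hexagon head below.
- left_bar (a point): Centre of the left cap's T-bar: 6 mm below its upper edge, 22 mm above the cap's top, 8 mm beyond the bolt's axis (130 mm above the bench when shut, bolt not sunk). Pinched by its two flat ends from above, it turns easily between the fingers. Moves with the cap; axes as the shaker's when shut.
- left_hinge (a point): Middle of the left cap's hinge pin, which runs along the shaker's y, 26 mm nearer the robot than the bolt's axis; the bar's centre lies 34 mm beyond it and 40 mm above it when shut. Sinks with the bolt.
- bolt_middle (a joint): How far the middle bolt with its cap has sunk: 0 at the start, stop at 0.008 m. Which bolt is loose cannot be seen and differs each time. The loose one slides down under a push of over 5 N on its cap, up to 8 mm, and stays there (pulling it up again takes over 20 N). A tight one gives under 1.5 mm at 25 N. It stands on a black rubber bush, 34 mm across, with a 46 mm flange.
- cap_middle (a joint): Hinge of the middle bolt's cap: 0 rad shut; the far side lifts and swings back towards the robot, stop at 1.75. A spring and its weight pull it shut from any angle (under 1 N at the bar). Round grey cap, 42 mm across, top 108 mm above the bench, on it a T-bar pull on a 10 mm stem: round bar 26 mm long (shaker's y), 12 mm thick, upper edge at 136 mm (bolt not sunk). Hexagon head below.
- middle_bar (a point): Centre of the middle cap's T-bar: 6 mm below its upper edge, 22 mm above the cap's top, 8 mm beyond the bolt's axis (130 mm above the bench when shut, bolt not sunk). Pinched by its two flat ends from above, it turns easily between the fingers. Moves with the cap; axes as the shaker's when shut.
- middle_hinge (a point): Middle of the middle cap's hinge pin, which runs along the shaker's y, 26 mm nearer the robot than the bolt's axis; the bar's centre lies 34 mm beyond it and 40 mm above it when shut. Sinks with the bolt.
- bolt_right (a joint): How far the right bolt with its cap has sunk: 0 at the start, stop at 0.008 m. Which bolt is loose cannot be seen and differs each time. The loose one slides down under a push of over 5 N on its cap, up to 8 mm, and stays there (pulling it up again takes over 20 N). A tight one gives under 1.5 mm at 25 N. It stands on a black rubber bush, 34 mm across, with a 46 mm flange.
- cap_right (a joint): Hinge of the right bolt's cap: 0 rad shut; the far side lifts and swings back towards the robot, stop at 1.75. A spring and its weight pull it shut from any angle (under 1 N at the bar). Round grey cap, 42 mm across, top 108 mm above the bench, on it a T-bar pull on a 10 mm stem: round bar 26 mm long (shaker's y), 12 mm thick, upper edge at 136 mm (bolt not sunk). Hexagon head below.
- right_bar (a point): Centre of the right cap's T-bar: 6 mm below its upper edge, 22 mm above the cap's top, 8 mm beyond the bolt's axis (130 mm above the bench when shut, bolt not sunk). Pinched by its two flat ends from above, it turns easily between the fingers. Moves with the cap; axes as the shaker's when shut.
- right_hinge (a point): Middle of the right cap's hinge pin, which runs along the shaker's y, 26 mm nearer the robot than the bolt's axis; the bar's centre lies 34 mm beyond it and 40 mm above it when shut. Sinks with the bolt.
- rack: Bystander: pink tube rack, 70 x 130 x 57 mm, with three capped tubes up to 122 mm above the bench; origin at the centre of its underside.
- tube_stand: Bystander: tube with a red cap, standing in a round blue stand 80 mm across; 137 mm high; origin at the centre of its underside.
- wash_bottle: Bystander: white jar with a screw cap, 72 mm across, 150 mm high; origin at the centre of its underside.

How it is judged:
On the way, in this order (a step that is already met when the one before it is completed fails the run):
1. the left bolt is tapped from above with the fingers (more than 3 N) (contact force between the fingers and bolt_left above 3 N), for 0.04 s.
2. the middle bolt is tapped from above with the fingers (more than 3 N) (contact force between the fingers and bolt_middle above 3 N), for 0.04 s.
3. the right bolt is tapped from above with the fingers (more than 3 N) (contact force between the fingers and bolt_right above 3 N), for 0.04 s.
4. the cap of the loose (dropped) bolt is lifted past 49 degrees (((value of joint cap_left above 0.85 rad and value of joint bolt_left above 0.003 m) or (value of joint cap_middle above 0.85 rad and value of joint bolt_middle above 0.003 m) or (value of joint cap_right above 0.85 rad and value of joint bolt_right above 0.003 m))), for 0.2 s.
At the end, for the whole second after the job is handed in: The fingers hold (more than 0.3 N) the cap of the loose bolt, the one that has dropped by more than 3 mm, open past 0.85 rad (49 degrees); the other two caps are shut (under 0.15 rad), and the rack, the tube stand and the jar are within 30 mm of where they stood (((value of joint cap_left above 0.85 rad and value of joint bolt_left above 0.003 m and contact force between the fingers and cap_left above 0.3 N and value of joint each of cap_middle, cap_right below 0.15 rad) or (value of joint cap_middle above 0.85 rad and value of joint bolt_middle above 0.003 m and contact force between the fingers and cap_middle above 0.3 N and value of joint each of cap_left, cap_right below 0.15 rad) or (value of joint cap_right above 0.85 rad and value of joint bolt_right above 0.003 m and contact force between the fingers and cap_right above 0.3 N and value of joint each of cap_left, cap_middle below 0.15 rad)) and distance of each of rack, tube_stand, wash_bottle from where it was at the start of the episode below 0.03 m); the arm keeps its last pose, push and grip.
It fails at once if a cap is lifted (past 0.3 rad) whose bolt has not dropped under a tap (2 mm or more) ((value of joint cap_left above 0.3 rad and value of joint bolt_left below 0.002 m) or (value of joint cap_middle above 0.3 rad and value of joint bolt_middle below 0.002 m) or (value of joint cap_right above 0.3 rad and value of joint bolt_right below 0.002 m)).
It fails at once if the rack, the tube stand or the jar is shifted by more than 30 mm (distance of any of rack, tube_stand, wash_bottle from where it was at the start of the episode above 0.03 m).
It also fails if it takes over 51 s, if anything falls off the work surface, if the arm or the gripper's body presses on something with over 40 N, if the wrist force passes 120 N, or if a joint passes its speed limit or range.

### The arm

A 6-joint arm with a two-finger parallel gripper is mounted at the origin on the work surface. World frame = base frame: x ahead of the robot, y to its left, z up, the work surface at z = 0. Lengths are in m, angles in rad, forces in N, time in s.
With the tool pointing down it reaches from about 0.35 to 0.975 m from the base axis. Payload 4.9 kg.
Tool frame: the origin (TCP) lies at the very end of the fingers, on their centre line; the grasp point (between the pads) lies 19 mm behind it; x points along the fingers, y is the direction in which the jaws open and shut, and the axes are right-handed (so a half turn about x gives the same grasp; the last joint's range is limited). The gripper opens to 85 mm and grips with 20 to 120 N. Pads are 22 mm wide; open, the fingers measure 114 mm over their backs; the gripper's body (76 mm by 85 mm) begins 54 mm behind the grasp point. The pads swing forward as they close: fully open they stand 13 mm farther back than shut.
Start: joints at [-1.367, 0.053, 1.613, -0, 1.476, -0.119], TCP at [0.198, -0.593, 0.231] pointing down, gripper open.
Joint ranges: [-3.01, 3.01], [-1.01, 2.22], [0.06, 2.58], [-1.02, 4.17], [0.09, 2.62], [-3.14, 3.14]. Speed limits (rad/s): [2.57, 2.57, 3.14, 3.14, 3.14, 3.14].

### API

Orientations are given as a unit quaternion [w, x, y, z].
In Python, from plant import manip gives the robot as it stands.
- The arm moves only by the tool play_rows, never from a script. Its argument "plan" is a list of rows, each a list of 5 numbers: the shift along the tool's x, y, z in mm, then the turn about the tool's x in rad, then the closure, from -1 (fully open) to 1 (shut). A call has 1 to 8 rows; each row is the pose to reach, as a shift and turn from the pose commanded when the call began, along the tool's axes at that moment; what a row does not reach only later rows make up. A row lasts 1/8 s, in which the tool goes at most 62.5 mm and 10.7 degrees, less where a joint would pass 70% of its speed; a pose out of reach is approached as far as the arm can. A call with a gripper value outside its range is refused whole. The fingers move at their own pace and stop on an object; the grip force is fixed at half the most. Time passes only in rows, so rows that repeat a pose let the fingers close. It gives the time, the measured TCP pose, the force and the opening at its end, in the units of the state.
- manip.state(): the state, without advancing time (a new reading comes with each control period).
- manip.grab_frame(name): name is "scene" or "top" or "wrist"; returns a dict with "img" (384x512x3 uint8, red, green, blue), "range_z" (384x512 float32, m along the optical axis (not along the pixel's ray), 0 where there is no reading), "fx", "fy", "cx", "cy" (pixels), "origin" and "rotation" of the camera in the world. Camera axes: x right, y up, looking along -z (the intrinsics and any distortion apply to the point x, -y, -z); pixel columns grow to the right and rows downward; lengths in m; the calibration is good to about 2 mm. A picture is of the moment at which its call begins.
- manip.job_done(): hands the job in, once; it reports no verdict.
The state is a dict: "time": time; "joint_pos": joint angles; "joint_vel": joint speeds; "joint_efforts": joint torques, N m; "tool_pos": TCP position; "tool_rot": TCP orientation; "contact_force": force on the tool from outside, world axes, zero at the start; "ft_torque": the same for the moment, N m; "gripper_width": opening from 0.0 (shut) to 1.0 (fully open).
Only numpy, scipy, OpenCV 4.12 (cv2) and the standard library are available. Lean on these libraries where they do the work, as an engineer would, in place of code of your own. Each camera call takes 0.05 s, during which the arm holds its last target. There are 200 camera calls.

## Working session

There is one attempt and no reset: what is moved stays moved. The work goes in short steps, Python scripts to look and compute and a tool call to move; the robot and the scene stay as the last step left them, time stands still between calls to the robot, and variables do not carry over. Pictures are saved under pics/ and viewed, about 8 in all and at most 12, crops included, and the job is handed in when it is done.

Besides the shell and the picture viewer there is one more tool, called after ">>>" as name(argument=value, ...), one argument or row to a line, values as JSON. play_rows: Moves the arm, as the interface text tells. Its arguments: {"type":"object","properties":{"plan":{"type":"array"}},"required":["plan"]}

```bash
ls; mkdir -p pics
cat > h.py <<'E'
import numpy as np, cv2
from plant import manip
def pts(f):
    h,w=f["range_z"].shape; v,u=np.mgrid[:h,:w]; d=f["range_z"]
    P=np.stack([(u-f["cx"])/f["fx"]*d,-(v-f["cy"])/f["fy"]*d,-d],-1)
    return P@np.array(f["rotation"]).T+np.array(f["origin"])
def save(f,n): cv2.imwrite("pics/"+n,f["img"][...,::-1])
E
python3 - <<'E'
from h import *
s=manip.state(); print(s)
ims=[]
for n in("top","scene"):
    f=manip.grab_frame(n); np.savez(n+".npz",**f); save(f,n+".png"); print(n,f["origin"],f["fx"],[k for k in f])
    print(np.round(f["rotation"],3))
E
```

```text
pics
{'time': 0.0, 'joint_pos': array([-1.36700233e+00,  5.33246861e-02,  1.61427746e+00,  2.03057401e-05,
        1.47601614e+00, -1.18983091e-01]), 'joint_vel': array([ 0.00040126, -0.00038327,  0.00033866,  0.00120543,  0.0016176 ,
       -0.00039119]), 'joint_efforts': array([-6.76006930e-04, -3.93682837e+01, -3.70180964e+01, -2.45353722e-04,
        7.16394105e-03,  1.42455536e-05]), 'tool_pos': array([ 0.19814045, -0.59210759,  0.23009285]), 'tool_rot': array([-0.11290762, -0.69789454, -0.11433928,  0.69794098]), 'contact_force': array([ 0.01222843, -0.08746298,  0.41285285]), 'ft_torque': array([ 0.04174702, -0.02755766,  0.02708533]), 'gripper_width': 1.0027006971702517}
top [ 0.52377013 -0.0093456   1.1834664 ] 376.8382903584053 ['img', 'range_z', 'fx', 'fy', 'cx', 'cy', 'origin', 'rotation']
[-0.706 -0.031  0.024  0.707]
scene [1.3763457  0.15755259 1.06552849] 405.0400065321098 ['img', 'range_z', 'fx', 'fy', 'cx', 'cy', 'origin', 'rotation']
[0.575 0.209 0.258 0.747]
```

```bash
sed -i 's/^from plant/from scipy.spatial.transform import Rotation as R\nfrom plant/; s/np.array(f\["rotation"\]).T/R.from_quat(np.roll(f["rotation"],-1)).as_matrix().T/' h.py
python3 - <<'E'
from h import *
f=dict(np.load("top.npz")); P=pts(f); np.set_printoptions(precision=3,suppress=True)
print(P[::48,::64,2])
t=R.from_quat(np.roll(manip.state()["tool_rot"],-1)).as_matrix(); print(t)
E
```

```text
[[-0.742 -0.751 -0.744 -0.751 -0.753 -0.75  -0.754 -0.759]
 [-0.747 -0.745 -0.743 -0.754 -0.742 -0.757 -0.746 -0.746]
 [-0.001  0.002 -0.002  0.    -0.003 -0.001 -0.     0.004]
 [ 0.003 -0.002  0.    -0.002  0.051  0.     0.003  0.   ]
 [-0.004  0.002  0.002  0.071  0.072 -0.001 -0.001 -0.   ]
 [-0.001 -0.001  0.001  0.07   0.071  0.002  0.003 -0.001]
 [ 0.005  0.002  0.003  0.003  0.001  0.002 -0.    -0.   ]
 [-0.003 -0.002 -0.002  0.004  0.208 -0.     0.001  0.001]]
[[-0.     0.317 -0.948]
 [ 0.002 -0.948 -0.317]
 [-1.    -0.002 -0.   ]]
```

View pics/top.png

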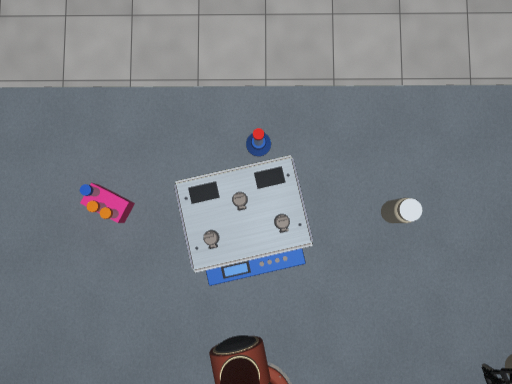

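View pics/scene.png

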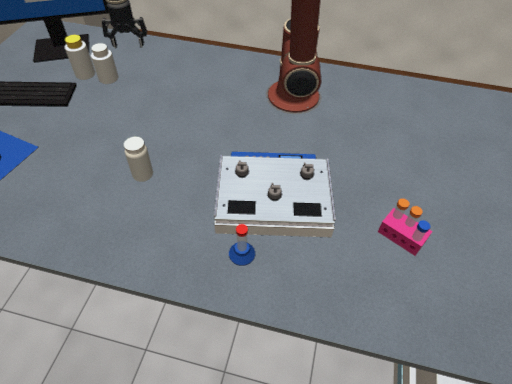

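Run:
```python
from h import *
np.set_printoptions(precision=4,suppress=True)
for n in("top","scene"):
    f=dict(np.load(n+".npz")); P=pts(f); z=P[...,2]
    roi=(abs(P[...,0]-.5)<.4)&(abs(P[...,1])<.3)
    m=((z>.06)&(z<.09)&roi).astype(np.uint8); m=cv2.morphologyEx(m,cv2.MORPH_OPEN,np.ones((3,3)))
    k,l,st,c=cv2.connectedComponentsWithStats(m); i=1+st[1:,4].argmax()
    r=cv2.minAreaRect((P[l==i][:,:2]).astype(np.float32)); print(n,"plat",r)
    m=((z>.095)&(z<.15)&roi).astype(np.uint8)
    k,l,st,c=cv2.connectedComponentsWithStats(m)
    for i in range(1,k):
        q=P[l==i]; print(c[i],len(q),q.mean(0),q.max(0)[2], "bar",q[q[:,2]>.12].mean(0))
```

```text
top plat ((0.5611164569854736, 0.038705140352249146), (0.26370617747306824, 0.36232495307922363), 12.971960067749023)
[258.04  134.256] 125 [ 0.7798 -0.0074  0.1331] 0.1413291335845055 bar [ 0.7808 -0.0073  0.1361]
[239.4477 199.0407] 172 [0.5974 0.046  0.113 ] 0.14014611804373445 bar [0.6075 0.0486 0.1351]
[238. 209.] 1 [0.5699 0.0511 0.0954] 0.09544443249463175 bar [nan nan nan]
[281.9661 221.322 ] 177 [ 0.5339 -0.0746  0.113 ] 0.1401857979701524 bar [ 0.543  -0.0724  0.1347]
[210.5434 237.6821] 173 [0.4881 0.1274 0.1139] 0.1405840414950541 bar [0.4969 0.1309 0.1345]
[212. 246.] 1 [0.4639 0.1254 0.0962] 0.09615299062128413 bar [nan nan nan]
[209. 248.] 1 [0.4582 0.134  0.096 ] 0.09599079491413365 bar [nan nan nan]
scene plat ((0.5630500912666321, 0.03899069130420685), (0.26676470041275024, 0.3629312813282013), 13.254678726196289)
[241.797  167.5414] 133 [ 0.5458 -0.0719  0.1121] 0.13939837040610936 bar [ 0.5482 -0.0719  0.1322]
[307.5899 169.5396] 139 [0.4997 0.1311 0.1129] 0.140147679939429 bar [0.501  0.1327 0.1326]
[274.7847 190.6042] 144 [0.6103 0.0492 0.1124] 0.13707006988750225 bar [0.6118 0.0503 0.1328]
[241.5858 232.0237] 169 [ 0.7895 -0.0057  0.1279] 0.14120553166566396 bar [ 0.7876 -0.0061  0.1349]<stdin>:12: RuntimeWarning: Mean of empty slice.
  ret = um.true_divide(
```

>>> play_rows(
  plan=[
    [30,-350,-300,0.1,1],
    [30,-350,-300,0.1,1],
    [30,-350,-300,0.1,1],
    [30,-350,-300,0.1,1],
    [30,-350,-300,0.1,1],
    [30,-350,-300,0.1,1],
    [30,-350,-300,0.1,1],
    [30,-350,-300,0.1,1],
  ],
)

```text
time: 1.1
tool_pos: [0.372, -0.1627, 0.2006]
tool_rot: [-0.08, -0.703, -0.08, 0.703]
contact_force: [-0.0, -0.6, -0.5]
gripper_width: 0.001
```

>>> play_rows(
  plan=[
    [30,-260,-189,0,1],
    [30,-260,-189,0,1],
    [30,-260,-189,0,1],
    [30,-260,-189,0,1],
    [30,-260,-189,0,1],
    [50,-260,-189,0,1],
    [50,-260,-189,0,1],
    [50,-260,-189,0,1],
  ],
)

```text
time: 2.1
tool_pos: [0.4985, 0.1291, 0.1515]
tool_rot: [-0.078, -0.703, -0.078, 0.703]
contact_force: [0.3, -0.4, 0.0]
gripper_width: 0.002
```

```bash
cat >> h.py <<'E'
def to(p,s=None):
    s=s or manip.state(); M=R.from_quat(np.roll(s["tool_rot"],-1)).as_matrix()
    return np.round(M.T@(np.array(p)-s["tool_pos"])*1000,1)
E
python3 - <<'E'
from h import *
s=manip.state(); print(s["time"],s["tool_pos"],s["contact_force"],to([.499,.132,.137]))
a=np.radians(12.7); M=R.from_quat(np.roll(s["tool_rot"],-1)).as_matrix(); print(np.degrees(np.arctan2(M[1,1],M[0,1]))," want",-77.3)
f=manip.grab_frame("wrist"); P=pts(f); np.savez("w1.npz",**f); save(f,"w1.png")
g=manip.grab_frame("scene"); cv2.imwrite("pics/s1.png",cv2.resize(g["img"][120:230,200:350,::-1],None,fx=5,fy=5))
E
```

```text
2.1 [0.49846363 0.12912852 0.15150135] [ 0.26332207 -0.36493526  0.04089765] [14.5 -2.7 -1.2]
-77.2735867387322  want -77.3
```

View pics/w1.png

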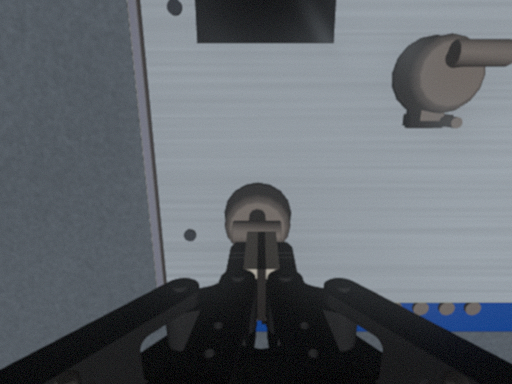

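View pics/s1.png

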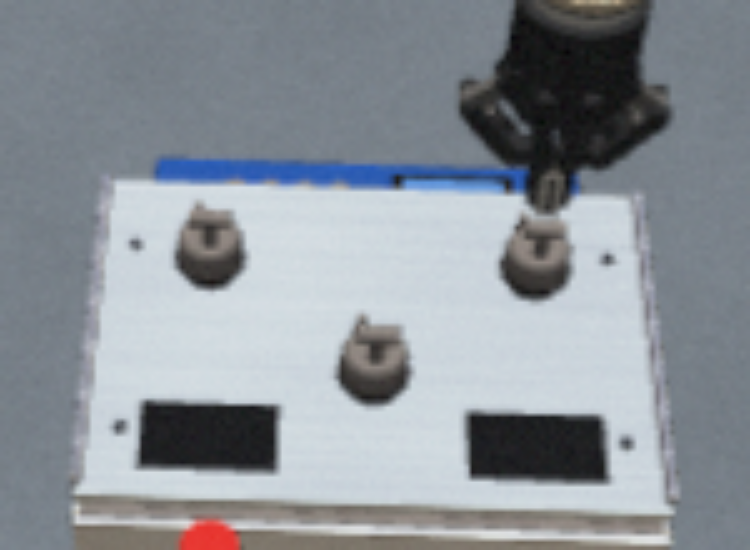

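>>> play_rows(
  plan=[
    [12,-2.7,-1,0,1],
    [12,-2.7,-1,0,1],
    [14,-2.7,-1,0,1],
    [15,-2.7,-1,0,1],
    [16,-2.7,-1,0,1],
    [16,-2.7,-1,0,1],
  ],
)

```text
time: 2.95
tool_pos: [0.4993, 0.1326, 0.1358]
tool_rot: [0.079, 0.703, 0.079, -0.702]
contact_force: [-0.8, 0.2, 1.5]
gripper_width: -0.002
```

>>> play_rows(
  plan=[
    [1,0,0,0,1],
    [2,0,0,0,1],
    [2,0,0,0,1],
  ],
)

```text
time: 3.32
tool_pos: [0.5, 0.1328, 0.1348]
tool_rot: [0.079, 0.704, 0.079, -0.702]
contact_force: [0.6, -0.1, 6.3]
gripper_width: -0.0
```

>>> play_rows(
  plan=[
    [1,0,0,0,1],
    [2,0,0,0,1],
    [2,0,0,0,1],
  ],
)

```text
time: 3.7
tool_pos: [0.5008, 0.1329, 0.1341]
tool_rot: [0.079, 0.704, 0.079, -0.701]
contact_force: [-0.9, 0.8, 10.6]
gripper_width: 0.004
```

>>> play_rows(
  plan=[
    [2,0,0,0,1],
    [2,0,0,0,1],
    [2,0,0,0,1],
  ],
)

```text
time: 4.08
tool_pos: [0.5016, 0.133, 0.1334]
tool_rot: [0.078, 0.705, 0.079, -0.7]
contact_force: [-0.2, 0.5, 13.8]
gripper_width: 0.001
```

Run:
```python
from h import *
s=manip.state(); print(s["time"],s["tool_pos"],s["contact_force"],to([.6097,.0495,.150]))
```

```text
4.075 [0.50159615 0.1330385  0.13335903] [-0.17128695  0.50602984 13.78581047] [-16.  105.4 -87.1]
```

>>> play_rows(
  plan=[
    [-20,0,0,0,1],
    [-25,50,-45,0,1],
    [-25,105,-89,0,1],
    [-25,105,-89,0,1],
    [-20,105,-89,0,1],
    [-10,105,-89,0,1],
    [-6,105,-89,0,1],
    [-6,105,-89,0,1],
  ],
)

```text
time: 5.08
tool_pos: [0.6081, 0.0508, 0.1353]
tool_rot: [-0.079, -0.702, -0.079, 0.703]
contact_force: [-1.0, 1.0, 1.1]
gripper_width: 0.001
```

>>> play_rows(
  plan=[
    [1,0,-1,0,1],
    [2,0,-1,0,1],
    [3,0,-1,0,1],
    [3,0,-1,0,1],
  ],
)

```text
time: 5.58
tool_pos: [0.6101, 0.0508, 0.1339]
tool_rot: [0.078, 0.703, 0.079, -0.703]
contact_force: [-4.2, 3.0, 7.6]
gripper_width: -0.005
```

>>> play_rows(
  plan=[
    [1,0,0,0,1],
    [2,0,0,0,1],
    [3,0,0,0,1],
    [3,0,0,0,1],
  ],
)

```text
time: 6.08
tool_pos: [0.6112, 0.0509, 0.1329]
tool_rot: [0.078, 0.704, 0.079, -0.702]
contact_force: [-5.8, 3.9, 14.4]
gripper_width: 0.002
```

>>> play_rows(
  plan=[
    [-20,0,0,0,1],
    [-25,50,45,0,1],
    [-25,105,88,0,1],
    [-25,105,88,0,1],
    [-20,105,88,0,1],
    [-10,105,88,0,1],
    [-6,105,88,0,1],
    [-6,105,88,0,1],
  ],
)

```text
time: 7.08
tool_pos: [0.5475, -0.0708, 0.135]
tool_rot: [-0.079, -0.702, -0.079, 0.703]
contact_force: [-0.3, 1.4, 0.6]
gripper_width: 0.003
```

>>> play_rows(
  plan=[
    [1,0,0,0,1],
    [2,0,0,0,1],
    [3,0,0,0,1],
    [3,0,0,0,1],
  ],
)

```text
time: 7.58
tool_pos: [0.5479, -0.0712, 0.1331]
tool_rot: [0.078, 0.703, 0.079, -0.702]
contact_force: [-0.3, 4.1, 5.0]
gripper_width: 0.007
```

>>> play_rows(
  plan=[
    [1,0,0,0,1],
    [2,0,0,0,1],
    [3,0,0,0,1],
    [4,0,0,0,1],
    [4,0,0,0,1],
  ],
)

```text
time: 8.2
tool_pos: [0.5478, -0.0714, 0.1289]
tool_rot: [0.078, 0.703, 0.079, -0.702]
contact_force: [0.2, 4.7, 4.5]
gripper_width: -0.002
```

>>> play_rows(
  plan=[
    [1,0,0,0,1],
    [2,0,0,0,1],
    [3,0,0,0,1],
    [4,0,0,0,1],
    [5,0,0,0,1],
    [6,0,0,0,1],
    [6,0,0,0,1],
  ],
)

```text
time: 9.07
tool_pos: [0.5496, -0.0713, 0.1259]
tool_rot: [0.079, 0.705, 0.079, -0.701]
contact_force: [-0.0, 6.8, 14.1]
gripper_width: 0.001
```

>>> play_rows(
  plan=[
    [-20,0,0,0,1],
    [-50,0,0,0,-0.3],
    [-50,0,0,0,-0.3],
    [-50,0,0,0,-0.3],
    [-50,0,0,0,-0.3],
    [-50,0,0,0,-0.3],
  ],
)

```text
time: 9.82
tool_pos: [0.5467, -0.0717, 0.171]
tool_rot: [-0.078, -0.702, -0.079, 0.703]
contact_force: [0.3, -0.8, -0.1]
gripper_width: 0.654
```

Run:
```python
from h import *
s=manip.state(); print(s["time"],s["tool_pos"],s["contact_force"],s["gripper_width"])
np.set_printoptions(precision=4,suppress=True)
f=manip.grab_frame("wrist"); P=pts(f); np.savez("w2.npz",**f); save(f,"w2.png"); z=P[...,2]
print(f["origin"])
m=((z>.112)&(z<.135)&(abs(P[...,0]-.5456)<.03)&(abs(P[...,1]+.0722)<.03)); q=P[m]
print(m.sum(),q.mean(0),q.max(0),np.argwhere(m).mean(0))
m=((z>.09)&(z<.112)&(abs(P[...,0]-.5456)<.04)&(abs(P[...,1]+.0722)<.03)); print("cap",np.median(z[m]),m.sum(),P[m].mean(0))
for n,x,y in(("mid",.602,.0478),("left",.491,.130)):
  m=(abs(P[...,0]-x)<.04)&(abs(P[...,1]-y)<.03)&(z>.085)&(z<.145); print(n,m.sum(), np.median(z[m]) if m.any() else 0)
```

```text
9.825 [ 0.54667575 -0.0717087   0.17102272] [ 0.30835001 -0.83548686 -0.05123708] 0.6541155145156221
[ 0.6174 -0.0556  0.3138]
829 [ 0.5458 -0.0729  0.1262] [ 0.5522 -0.0598  0.13  ] [216.7153 263.117 ]
cap 0.09973735104967049 1811 [ 0.5389 -0.0749  0.0991]
mid 5897 0.10768202139743113
left 441 0.08702537893235021
```

View pics/w2.png

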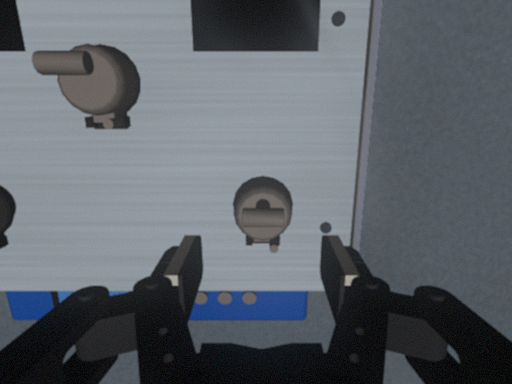

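>>> play_rows(
  plan=[
    [40,1,2,0,-0.3],
    [65,1,2,0,-0.3],
    [65,1,2,0,-0.3],
    [65,1,2,0,1],
    [65,1,2,0,1],
    [65,1,2,0,1],
    [65,1,2,0,1],
    [65,1,2,0,1],
  ],
)

```text
time: 10.88
tool_pos: [0.547, -0.073, 0.1091]
tool_rot: [0.079, 0.704, 0.079, -0.701]
contact_force: [1.3, 3.7, 5.3]
gripper_width: 0.284
```

Run:
```python
from h import *
s=manip.state(); print(s["time"],s["tool_pos"],s["contact_force"],s["gripper_width"])
f=manip.grab_frame("wrist"); cv2.imwrite("pics/w3.png",cv2.resize(f["img"][120:320,130:400,::-1],None,fx=2.5,fy=2.5))
```

```text
10.875 [ 0.54703112 -0.07302136  0.10911908] [1.30159369 3.72743766 5.3197209 ] 0.28443502402096354
```

View pics/w3.png

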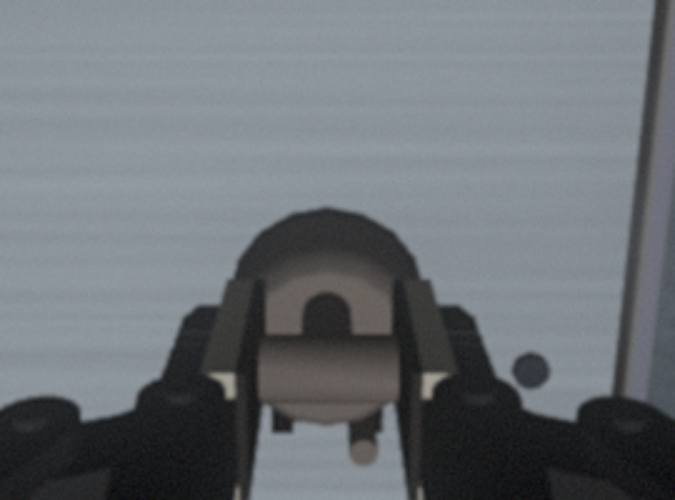

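>>> play_rows(
  plan=[
    [-2.7,0,3.6,0,1],
    [-5.3,0,7.4,0,1],
    [-7.4,0,11.5,0,1],
    [-9.2,0,15.7,0,1],
    [-10.6,0,20,0,1],
    [-11.6,0,24.5,0,1],
    [-12.3,0,29,0,1],
    [-12.5,0,33.6,0,1],
  ],
)

```text
time: 11.92
tool_pos: [0.5157, -0.0801, 0.1216]
tool_rot: [0.079, 0.706, 0.079, -0.7]
contact_force: [8.0, 4.6, 1.4]
gripper_width: 0.278
```

Run:
```python
from h import *
s=manip.state(); print(s["time"],s["tool_pos"],s["contact_force"],s["gripper_width"])
f=manip.grab_frame("wrist"); cv2.imwrite("pics/w4.png",cv2.resize(f["img"][60:360,100:430,::-1],None,fx=2,fy=2))
```

```text
11.925 [ 0.51574713 -0.08014109  0.12155491] [8.04566005 4.58153498 1.42570307] 0.2783707856846551
```

View pics/w4.png

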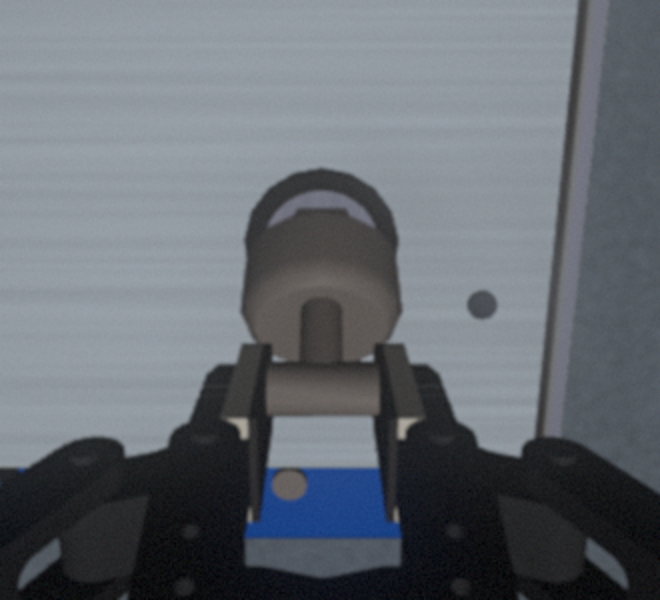

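>>> play_rows(
  plan=[
    [0.1,0,4.6,0,1],
    [0.7,0,9.2,0,1],
    [1.7,0,13.6,0,1],
    [3,0,18,0,1],
    [4.8,0,22.2,0,1],
    [6.9,0,26.3,0,1],
    [8,0,28.3,0,1],
    [8,0,28.3,0,1],
  ],
)

```text
time: 12.98
tool_pos: [0.4887, -0.0866, 0.1165]
tool_rot: [0.079, 0.706, 0.078, -0.7]
contact_force: [0.6, 7.3, 15.2]
gripper_width: 0.284
```

Run:
```python
from h import *
s=manip.state(); print(s["time"],s["tool_pos"],s["contact_force"],s["gripper_width"])
f=manip.grab_frame("wrist"); g=manip.grab_frame("scene")
a=cv2.resize(f["img"][60:360,100:430],(396,360)); b=cv2.resize(g["img"][120:240,205:337],(396,360))
cv2.imwrite("pics/w5.png",np.hstack([a,b])[...,::-1])
P=pts(g);z=P[...,2]
for n,x,y in(("mid",.6097,.0495),("left",.499,.132)):
  m=(abs(P[...,0]-x)<.03)&(abs(P[...,1]-y)<.03)&(z>.12)&(z<.145); print(n,m.sum(),P[m].mean(0))
for n,x,y in(("tube",.785,-.0065),):
  m=(abs(P[...,0]-x)<.05)&(abs(P[...,1]-y)<.05)&(z>.095)&(z<.15); print(n,P[m].mean(0))
```

```text
12.975 [ 0.48873728 -0.08658469  0.11647638] [ 0.58409807  7.31643755 15.24453269] 0.28372051764927864
mid 36 [0.61169265 0.05030191 0.13260722]
left 39 [0.50101597 0.13272544 0.13218833]
tube [ 0.78959423 -0.0056015   0.12767166]
```

View pics/w5.png

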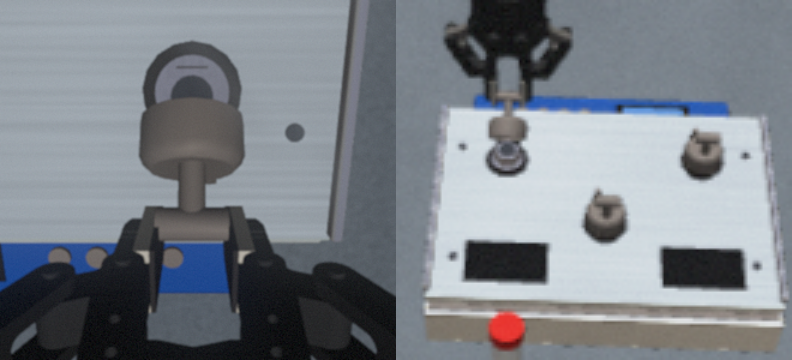

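>>> play_rows(
  plan=[
    [-1,0,0,0,1],
    [-1,0,0,0,1],
    [-1,0,0,0,1],
    [-1,0,0,0,1],
  ],
)

```text
time: 13.58
tool_pos: [0.4884, -0.0866, 0.1165]
tool_rot: [0.078, 0.706, 0.078, -0.7]
contact_force: [1.5, 5.6, 11.8]
gripper_width: 0.28
```

```bash
python3 -c "
from h import *
s=manip.state(); print(s['time'],s['tool_pos'],s['contact_force'],s['gripper_width']); print(manip.job_done())"
```

```text
13.575 [ 0.48844058 -0.0865506   0.11646378] [ 1.53119796  5.62515746 11.83307787] 0.2802136321907534
the job is handed in; nothing more can be done
None
```

The right bolt is the loose one. Its cap is open to about 69° and the gripper was holding it there when I handed the job in at 13.6 s.

- **Tapping:** I tapped left, middle, then right with shut fingers. The left and middle bolts held at about 14 N, moving about 2.4 mm at the fingertip. That is more than the 1.5 mm given for a tight bolt, but I put most of it down to the arm and fingers giving, and neither bolt sank. The right bolt slid down under about 5 N and stopped after about 8 mm. The wrist camera then showed its cap top at 99.7 mm instead of 108 mm.
- **Lifting:** I pinched the right T-bar by its ends and swung it back around the hinge. The 69° comes from the finger travel, about 60 mm back and 7 mm up. The last picture shows the cap open with the bolt head uncovered.
- **Last checks:** The left and middle bars were within about 1 mm of where they started, so those caps are shut. The tube and its stand had not moved. I did not re-measure the rack or the jar; the arm never went near them. The fingers read about 24 mm apart on the 26 mm bar.
- **One mismatch:** The tool still read about 12 N upward at the end, because the fingers were pressing slightly down on the bar. This does not pull the bolt up.

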